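# Straightedge to the edge, then set the hold-down screw

## Task

Lay the aluminium straightedge flat on the bench with its ticked edge flush along the near edge of the pine strip that is screwed to the bench, and its left end under the foot of the blue hold-down bracket. Then turn the brass thumbscrew clockwise until it seats, back it off a quarter turn so the straightedge could still be slid, and finish while still gripping the thumbscrew there, ready for the lock. Leave the tape measure, cork block and small white glue bottle where they are.

Things in the scene. Friction and masses are not known exactly. Their poses are not given: they have to be found in the camera images.
- edge_jig: Fixed: pine strip 55 x 250 x 22 mm screwed to the bench (z = 0), blue hold-down bracket at its left (+y) end. Origin at bench height, middle of the strip's near edge; x level into the strip, away from the robot, y left along the edge, z up. Near face: plane x = 0, y -125 to 125 mm, 22 mm high. Bracket post and foot plate begin at y = 137 mm.
- hold_foot (a point): Centre of the underside of the thumbscrew's rubber foot (12 mm wide), always 14.5 mm over the bench, at edge_jig x = -18, y = 85 mm: the 12 mm bar slides in under it along x, not from above. Over it the bracket's arm, z = 26 to 38 mm, 26 mm wide (x = -31 to -5), reaches from the post to y = 65 mm.
- straightedge: Loose aluminium bar 36 (own x) x 220 (own y) x 12 mm thick, about 0.3 kg, lying flat. Origin: centre of its underside. Upright red grip block 14 (x) x 44 mm (y) at own x = 0, y = -30 mm, top 60 mm above the underside. The ticked edge is the long side at x = +18 mm. Starts on the bench between robot and strip, ticked edge away from the robot, turned up to 0.35 rad.
- edge_left (a point): Lower corner of the straightedge's ticked edge at its left (+y) end, at own x = 18, y = 110, z = 0 mm.
- edge_right (a point): Lower corner of the straightedge's ticked edge at its right (-y) end, at own x = 18, y = -110, z = 0 mm.
- thumbscrew (a joint): Brass wing thumbscrew on the bracket, upright axis. Value in rad: how far it is off its seat. 0 = seated (hard stop); grows counterclockwise seen from above (loosening), up to 6; starts at 0.5 to 1.25. A quarter turn off is 1.57. Stays where left (friction about 0.06 N m); does not rise or sink noticeably.
- screw_grip (a point): On the screw's axis, mid wing blade, 62 mm over the bench, at edge_jig x = -18, y = 85 mm; turns with it: x along the blade (white dot at the +x end), y across, z up. Blade 40 long, 9 thick, from 49 to 75 mm over the bench; under it a 24 mm wide collar and the arm (top 38 mm). Seated, blade x points 0.785 rad clockwise of edge_jig x.
- tape_measure: Bystander: yellow-brown tape measure, 39 x 86 x 62 mm, standing on the bench; origin at the centre of its underside.
- cork_block: Bystander: brown cork block 60 x 110 x 38 mm; origin at the centre of its underside.
- glue_bottle: Bystander: upright white glue bottle, 33 mm wide, 100 mm tall; origin at the centre of its underside.

How it is judged:
By the outcome, as a careful person would: the job done as asked, in the order asked, and still so for the second after the job is handed in, while the arm keeps its last pose, push and grip.
It also fails if it takes over 64 s, if anything falls off the work surface, if the arm or the gripper's body presses on something with over 40 N, if the wrist force passes 120 N, or if a joint passes its speed limit or range.

## Robot

A 7-joint arm with a two-finger parallel gripper is mounted at the origin on a cart in front of the work surface, level with it; the furniture and walls round the work are solid. World frame = base frame: x ahead of the robot, y to its left, z up, the work surface at z = 0. Lengths are in m, angles in rad, forces in N, time in s.
With the tool pointing down it reaches from about 0.4 to 0.85 m from the base axis. Payload 4.5 kg.
Tool frame: the origin (TCP) lies on the centre line of the jaws, within the pads' length; the fingertips stand 11 mm ahead of it and the grasp point (between the pads) lies 8 mm behind it; z points along the fingers, y is the line along which they close (so a half turn about z gives the same grasp; the last joint's range is limited). The gripper opens to 85 mm and grips with 20 to 120 N. Pads are 22 mm wide; open, the fingers measure 114 mm over their backs; the gripper's body (76 mm by 85 mm) begins 54 mm behind the grasp point. The pads swing forward as they close: fully open they stand 13 mm farther back than shut.
Start: joints at [-1.154, 0.689, -0.195, 1.565, 0.157, 0.902, -0.215], TCP at [0.233, 0.58, 0.242] pointing down, gripper open.
Joint ranges: [-3.01, 3.01], [-0.46, 2.08], [-1.47, 1.51], [0.13, 2.56], [-1, 4.14], [0.04, 2.09], [-2.66, 2.66]. Speed limits (rad/s): [2.57, 2.57, 3.14, 3.14, 3.14, 3.14, 3.14].

## Interface

Orientations are given as a unit quaternion [x, y, z, w].
In Python, from cell import telemetry, eyes, order gives the robot as it stands.
- The arm moves only by the tool servo_tool, never from a script. Its argument "steps" is a list of rows, each a list of 2 entries, a list of its own where there are three numbers: the shift along the world's x, y, z in cm, then the turn, a rotation vector about the world's x, y, z in degrees. In form: [[[dx, dy, dz], [rx, ry, rz]], ...]. A call has 1 to 8 rows; each row is the pose to reach, as a shift and turn from the pose commanded when the call began; what a row does not reach only later rows make up. A row lasts 1/8 s, in which the tool goes at most 62.5 mm and 10.7 degrees, less where a joint would pass 70% of its speed; a pose out of reach is approached as far as the arm can. A call with a gripper value outside its range is refused whole. "gripper" is the finger opening in cm, from 0 to 8.54, set as the call begins (left out, the last holds). The fingers move at their own pace and stop on an object; the grip force is fixed at half the most. Time passes only in rows, so rows that repeat a pose let the fingers close. It gives the time, the measured TCP pose, the force, the opening and the grip force at its end, in the units of the state.
- telemetry.state(): the state, without advancing time (a new reading comes with each control period).
- eyes.grab_frame(name): name is "scene" or "top" or "wrist"; returns a dict with "color" (420x560x3 uint8, red, green, blue), "z_map" (420x560 float32, m along the optical axis (not along the pixel's ray), 0 where there is no reading), "intrinsics" (3x3 intrinsics, pixels), "eye" and "orientation" of the camera in the world. Camera axes: x right, y down, z forward; pixel columns grow to the right and rows downward; lengths in m; the calibration is good to about 2 mm. A picture is of the moment at which its call begins.
- order.close_job(): hands the job in; it is judged then, once.
The state is a dict: "time_s": time; "q": joint angles; "joint_velocities": joint speeds; "effort": joint torques, N m; "position": TCP position; "eef_rot": TCP orientation; "ft_force": force on the tool from outside, world axes, zero at the start; "torque": the same for the moment, N m; "opening": finger opening in m; "gripper_force": force on a finger pad.
Only numpy, scipy, OpenCV 4.12 (cv2) and the standard library are available. Lean on these libraries where they do the work, as an engineer would, in place of code of your own. Each camera call takes 0.05 s, during which the arm holds its last target. There are 200 camera calls.

## Working session

There is one attempt and no reset: what is moved stays moved. The work goes in short steps, Python scripts to look and compute and a tool call to move; the robot and the scene stay as the last step left them, time stands still between calls to the robot, and variables do not carry over. Pictures are saved under pics/ and viewed, at most 10 in all, crops included, and the job is handed in when it is done.

Besides the shell and the picture viewer there is one more tool, called in YAML: its name, and indented under it one key for each argument. servo_tool: Moves the arm, as the interface text tells. Its arguments: {"type":"object","properties":{"steps":{"type":"array"},"gripper":{"type":"number"}},"required":["steps"]}

```bash
mkdir -p pics
cat > h.py <<'E'
import numpy as np, cv2
from scipy.spatial.transform import Rotation as R
from cell import telemetry, eyes, order
def grab(n):
    f=eyes.grab_frame(n); return f
def Rm(f):
    o=np.array(f["orientation"]); return o if o.shape==(3,3) else R.from_quat(o).as_matrix()
def ray(f,uv):
    K=np.array(f["intrinsics"]); uv=np.atleast_2d(uv).astype(float)
    d=np.c_[(uv[:,0]-K[0,2])/K[0,0],(uv[:,1]-K[1,2])/K[1,1],np.ones(len(uv))]
    return np.array(f["eye"]),d@Rm(f).T
def onplane(f,uv,z):
    e,d=ray(f,uv); return e+d*((z-e[2])/d[:,2])[:,None]
def cloud(f):
    v,u=np.mgrid[0:420,0:560]; e,d=ray(f,np.c_[u.ravel(),v.ravel()])
    return (e+d*f["z_map"].reshape(-1,1)).reshape(420,560,3)
def save(f,n): cv2.imwrite("pics/"+n,f["color"][:,:,::-1])
E
python3 - <<'E'
from h import *
a=[grab(n) for n in("top","scene")]
cv2.imwrite("pics/a.png",cv2.resize(np.vstack([x["color"] for x in a])[:,:,::-1],(400*2,600*2)) if 0 else a[0]["color"][:,:,::-1])
save(a[1],"b.png")
for x in a: print(x["eye"],x["orientation"],x["intrinsics"])
print(telemetry.state())
E
```

```text
[0.44996202 0.01744256 1.15533935] [ 0.70897117 -0.70362748  0.04206075 -0.02234161] [[450.10654868   0.         289.4390632 ]
 [  0.         450.10654868 213.83374211]
 [  0.           0.           1.        ]]
[-0.01053712 -0.37116078  0.61959308] [ 0.78994367 -0.43045494  0.20431304 -0.38594524] [[421.94229231   0.         281.72075771]
 [  0.         421.94229231 207.22451894]
 [  0.           0.           1.        ]]
{'time_s': 0.1, 'q': array([-1.15419349,  0.68988735, -0.19454321,  1.56625607,  0.15734869,
        0.90249666, -0.21513066]), 'joint_velocities': array([-6.70174682e-05, -1.87426093e-03,  1.06002916e-03, -1.37953488e-03,
        2.56987198e-04, -1.50083332e-03, -6.42125224e-04]), 'effort': array([-3.80413985e-03, -5.40590501e+01, -1.27129130e+00, -1.58984435e+01,
        9.44808649e-03,  4.42864577e-03,  1.72310132e-05]), 'position': array([0.23327908, 0.5792205 , 0.24156851]), 'eef_rot': array([ 1.90187882e-01,  9.81747365e-01, -8.20508311e-04, -8.49642933e-05]), 'ft_force': array([ 1.08991806, -1.45706762, -0.00518081]), 'torque': array([ 0.05954071, -0.05161879, -0.0160397 ]), 'gripper_force': 0.0, 'opening': 0.08521262316824724}
```

View pics/a.png

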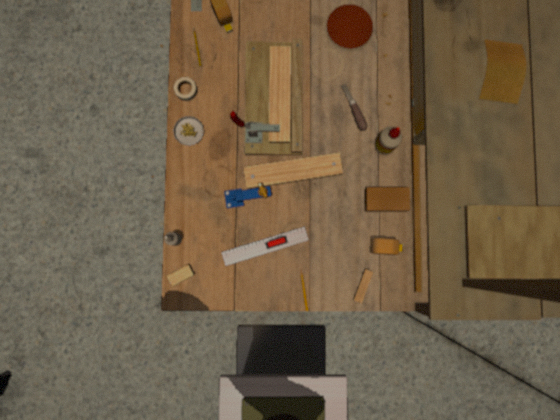

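View pics/b.png

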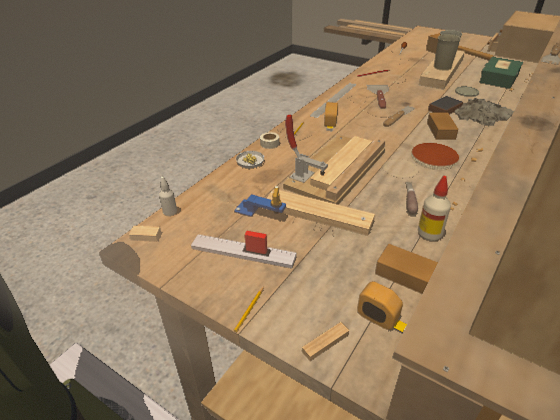

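The top view shows the bar around (265,246) with its red grip at (277,242). The pine strip is at (294,170), the blue bracket at (248,195) with the brass screw near (264,189), the tape at (387,246), the cork at (387,198) and the small bottle at (173,238). The scene view shows the same, with the bar at (245,250) and the screw at (277,197).

```bash
cat > m.py <<'E'
from h import *
def biggest(m,near=None):
    n,l,s,c=cv2.connectedComponentsWithStats(m.astype(np.uint8))
    i=1+np.argmax(s[1:,4]); return l==i
def rect(P):
    r=cv2.minAreaRect((P[:,:2]*1000).astype(np.float32)); b=cv2.boxPoints(r)
    return np.round(r[0],1),np.round(r[1],1),np.round(b,1).tolist()
E
python3 - <<'E'
from m import *
f=grab("top"); C=cloud(f); hsv=cv2.cvtColor(f["color"],cv2.COLOR_RGB2HSV); H,S,V=cv2.split(hsv)
def roi(x0,x1,y0,y1):
    m=np.zeros((420,560),bool); m[y0:y1,x0:x1]=1; return m
px=lambda m: np.argwhere(m)[:,::-1]
red=biggest(roi(215,315,220,270)&((H<8)|(H>172))&(S>150)&(V>70))
bar=biggest(roi(215,315,220,270)&((S<70)&(V>90)|red))
blue=biggest(roi(215,280,175,215)&(H>95)&(H<130)&(S>120))
pine=biggest(roi(238,350,148,192)&(C[:,:,2]>.012)&(C[:,:,2]<.03))
for n,m,z in(("bar",bar,.012),("red",red,.06),("blue",blue,.038),("pine",pine,.022)):
    print(n,m.sum(),np.median(C[m][:,2]),rect(onplane(f,px(m),z)))
for n,(u,v) in dict(bench=(320,225),pine=(294,170),red=(277,242),screw=(265,190),tape=(385,246),cork=(387,198),bottle=(173,238)).items(): print(n,C[v-2:v+3,u-2:u+3].reshape(-1,3).mean(0).round(3))
s=grab("scene");C=cloud(s)
hsv=cv2.cvtColor(s["color"],cv2.COLOR_RGB2HSV); H,S,V=cv2.split(hsv)
m=biggest(roi(180,310,225,275)&((H<8)|(H>172))&(S>150)&(V>70)); P=C[m]; print("scene red",P.min(0),P.max(0),np.percentile(P[:,2],97))
P=C[biggest(roi(268,286,182,215)&(H>12)&(H<28)&(S>150)&(V>90))]; print("scene screw",len(P),np.median(P,0),np.percentile(P[:,2],[3,97]))
cv2.imwrite("pics/c.png",np.hstack([cv2.resize(f["color"][150:270,210:360,::-1],(400,320),interpolation=2),cv2.resize(s["color"][170:280,180:330,::-1],(400,320),interpolation=2)]))
E
```

```text
bar 1237 0.012860098171746825 (array([473.2,  47.4]), array([ 37.9, 220.2]), [[421.8999938964844, 146.6999969482422], [488.29998779296875, -63.29999923706055], [524.5, -51.900001525878906], [458.1000061035156, 158.10000610351562]])
red 106 0.05985077476716494 (array([482. ,  19.6]), array([13.7, 46. ]), [[469.0, 39.70000076293945], [481.8999938964844, -4.400000095367432], [495.0, -0.5], [482.1000061035156, 43.599998474121094]])
blue 359 0.036778763484458965 (array([594.2, 104.6]), array([39.1, 83. ]), [[568.5, 142.60000610351562], [581.0999755859375, 60.599998474121094], [619.7999877929688, 66.5], [607.2000122070312, 148.5]])
pine 2111 0.022298049776647844 (array([666.8, -22.3]), array([ 56.7, 249.6]), [[618.2000122070312, 96.0999984741211], [659.5999755859375, -150.0], [715.5, -140.60000610351562], [674.0999755859375, 105.5]])
bench [ 0.527 -0.093 -0.   ]
pine [ 0.666 -0.025  0.023]
red [0.481 0.017 0.058]
screw [0.608 0.047 0.062]
tape [ 0.473 -0.246  0.062]
cork [ 0.594 -0.259  0.039]
bottle [0.489 0.266 0.068]
scene red [ 0.46976709 -0.00291377  0.0160756 ] [0.49531651 0.04014919 0.0616154 ] 0.06066678857439753
scene screw 61 [0.59990532 0.05028065 0.07320448] [0.04727822 0.07595015]
```

View pics/c.png

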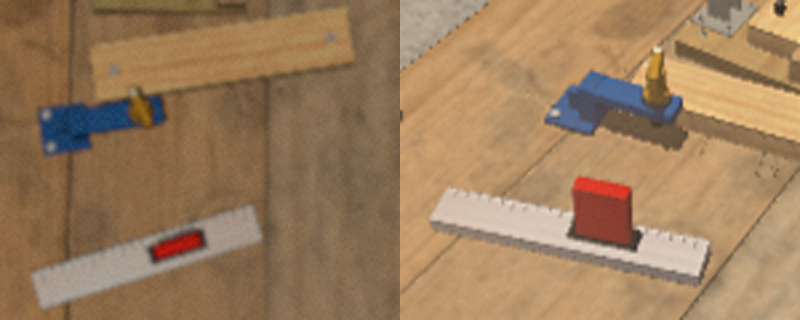

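servo_tool:
  steps:
    - [[2.5,-5.6,0],[0,0,-6]]
    - [[5,-11.2,0],[0,0,-12]]
    - [[7.5,-16.8,0],[0,0,-18]]
    - [[10,-22.4,0],[0,0,-25]]
    - [[12.5,-28,0],[0,0,-32]]
    - [[15,-33.6,0],[0,0,-38]]
    - [[17.5,-39.2,-1],[0,0,-44]]
    - [[20,-44.8,-2],[0,0,-50.6]]
  gripper: 5.5

```text
time_s: 1.2
position: [0.4343, 0.1302, 0.2223]
eef_rot: [0.593, 0.805, 0.001, 0.0]
ft_force: [0.2, -0.2, -0.1]
opening: 0.0549
gripper_force: 0.0
```

servo_tool:
  steps:
    - [[2.5,-5.6,-1.5],[0,0,0]]
    - [[4.9,-11.2,-3],[0,0,0]]
    - [[4.9,-11.2,-5],[0,0,0]]
    - [[4.9,-11.2,-5],[0,0,0]]

```text
time_s: 1.7
position: [0.4815, 0.0191, 0.1713]
eef_rot: [0.592, 0.806, -0.001, -0.001]
ft_force: [0.3, 0.8, 0.0]
opening: 0.0548
gripper_force: 0.0
```

Run:
```python
from m import *
f=grab("wrist"); save(f,"d.png"); print(f["eye"],f["orientation"]); s=telemetry.state(); print(s["q"],s["position"],s["eef_rot"])
```

```text
[0.45685754 0.09771362 0.30352586] [0.97556404 0.14910885 0.02266169 0.15977425]
[-0.11755587  0.62316002 -0.03094333  2.06175569  0.03944441  0.45871459
  0.12736836] [0.48189814 0.02020947 0.17205267] [ 5.91301985e-01  8.06449819e-01 -3.13251198e-04 -7.44304711e-04]
```

View pics/d.png

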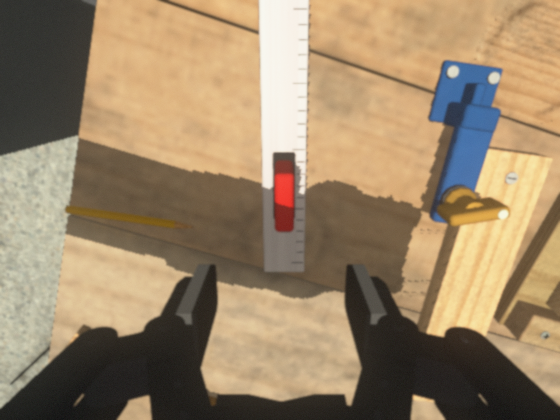

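The wrist view shows the bar with its grip at (285,192), top, aligned with the image. The screw is at (458,200) with its white dot at (503,213), and the strip's near edge runs from about (487,150) to (430,330).

Run:
```python
from m import *
f=grab("wrist"); C=cloud(f); hsv=cv2.cvtColor(f["color"],cv2.COLOR_RGB2HSV); H,S,V=cv2.split(hsv)
v,u=np.mgrid[0:420,0:560]
red=biggest(((H<8)|(H>172))&(S>150)&(V>50)&(u>250)&(u<320)&(v<260))
top=red&(C[:,:,2]>.055); P=C[top]; print("red top",top.sum(),np.median(P[:,2]),rect(P))
bar=biggest((C[:,:,2]>.008)&(C[:,:,2]<.017)&(u>240)&(u<330)&(v<280)&(S<80)); print("bar",np.median(C[bar][:,2]),rect(C[bar]))
pine=biggest((C[:,:,2]>.018)&(C[:,:,2]<.026)&(u>400)&(v>140)&(v<350)); P=C[pine]; print("pine z",np.median(P[:,2]))
# near edge: leftmost pine px per row, z plane .022
L=np.array([[np.argmax(pine[r]),r] for r in range(235,325)]); W=onplane(f,L,.022)[:,:2]
l=cv2.fitLine(W.astype(np.float32),cv2.DIST_HUBER,0,.001,.001).ravel(); print("near edge",l,np.degrees(np.arctan2(l[1],l[0])))
br=biggest((H>10)&(H<30)&(S>120)&(u>430)&(u<515)&(v>180)&(v<230)&(C[:,:,2]>.07)); P=C[br]; print("blade top",br.sum(),np.median(P[:,2]),rect(P))
e=np.array([.6397,-.0268]); a=.1667
dot=(V>200)&(S<60)&(u>490)&(u<515)&(v>200)&(v<225); print("dot",dot.sum(),C[dot].mean(0))
```

```text
red top 1090 0.06033034855261603 (array([472.9,  49.9]), array([ 13.4, 102.6]), [[450.79998779296875, 96.69999694824219], [482.20001220703125, -1.0], [495.0, 3.0999999046325684], [463.6000061035156, 100.80000305175781]])
bar 0.012611247020897276 (array([473.8,  47.1]), array([ 36.1, 217.3]), [[423.8999938964844, 145.3000030517578], [489.20001220703125, -62.0], [523.7000122070312, -51.099998474121094], [458.29998779296875, 156.10000610351562]])
pine z 0.02248960930976901
near edge [ 0.16218843 -0.9867598   0.6367185  -0.01711789] -80.66605
blade top 739 0.07476933958790638 (array([538. ,  68.7]), array([ 28.6, 170.5]), [[451.6000061035156, 70.5], [619.0999755859375, 38.70000076293945], [624.4000244140625, 66.80000305175781], [456.8999938964844, 98.69999694824219]])
dot 60 [0.62027201 0.06175908 0.07585647]
```

servo_tool:
  steps:
    - [[0.1,-0.2,-4],[0,0,0]]
    - [[0.1,-0.2,-8],[0,0,0]]
    - [[0.1,-0.2,-11],[0,0,0]]
    - [[0.1,-0.2,-13.3],[0,0,0]]
    - [[0.1,-0.2,-13.3],[0,0,0]]

```text
time_s: 2.42
position: [0.483, 0.0192, 0.0389]
eef_rot: [0.59, 0.807, -0.0, -0.001]
ft_force: [-0.4, 0.1, 0.4]
opening: 0.0551
gripper_force: 0.0
```

servo_tool:
  steps:
    - [[0,0,0],[0,0,0]]
    - [[0,0,0],[0,0,0]]
    - [[0,0,0],[0,0,0]]
    - [[0,0,0],[0,0,0]]
    - [[0,0,0],[0,0,0]]
    - [[0,0,0],[0,0,0]]
  gripper: 0.5

```text
time_s: 3.18
position: [0.4841, 0.018, 0.0406]
eef_rot: [0.591, 0.806, 0.001, 0.001]
ft_force: [-0.6, -0.2, 6.4]
opening: 0.0129
gripper_force: 59.9
```

servo_tool:
  steps:
    - [[0,0,0.2],[0,0,0]]
    - [[1.4,-1.5,0.2],[0,0,-1]]
    - [[2.8,-3,0.2],[0,0,-3]]
    - [[4.2,-4.4,0.2],[0,0,-4]]
    - [[5.6,-5.9,0.2],[0,0,-6]]
    - [[7,-7.4,0.2],[0,0,-7]]
    - [[8.4,-8.8,0.2],[0,0,-8]]
    - [[8.4,-8.8,0.2],[0,0,-8]]

```text
time_s: 4.18
position: [0.5682, -0.072, 0.0414]
eef_rot: [0.647, 0.762, -0.0, 0.001]
ft_force: [-0.3, 1.0, -3.9]
opening: 0.0128
gripper_force: 58.7
```

```bash
cat > look.py <<'E'
from m import *
import sys
f=grab("wrist"); save(f,sys.argv[1]); C=cloud(f); Z=C[:,:,2]; hsv=cv2.cvtColor(f["color"],cv2.COLOR_RGB2HSV); H,S,V=cv2.split(hsv)
k=np.ones((3,3),np.uint8)
ok=cv2.erode((abs(cv2.Laplacian(Z.astype(np.float32),cv2.CV_32F))<.004).astype(np.uint8),k)>0
bar=biggest((Z>.006)&(Z<.020)&(S<70)&(V>100)&(C[:,:,0]<.65)); print("bar",bar.sum(),np.median(Z[bar]),rect(C[bar]))
pine=biggest((Z>.017)&(Z<.027)&(S>60)&(C[:,:,0]>.60)&(C[:,:,1]<.1)&(C[:,:,0]<.75)); print("pine",pine.sum(),rect(C[pine]))
s=telemetry.state(); print(s["position"],R.from_quat(s["eef_rot"]).as_matrix()[:,1],s["ft_force"],s["opening"],s["q"].round(2))
E
python3 look.py e.png
```

```text
bar 19152 0.013187318544484614 (array([558.6, -19.4]), array([ 36.3, 117.7]), [[531.2999877929688, 35.79999923706055], [550.2000122070312, -80.5], [586.0, -74.5999984741211], [567.0999755859375, 41.599998474121094]])
pine 36488 (array([669.8, -40.9]), array([ 55.9, 192.8]), [[625.7999877929688, 49.29999923706055], [658.5999755859375, -140.6999969482422], [713.7000122070312, -131.1999969482422], [680.9000244140625, 58.79999923706055]])
[ 0.56685091 -0.07045578  0.04117673] [ 9.86486027e-01  1.63843613e-01 -7.67693361e-04] [ 0.13990475  0.26819331 -4.23486285] 0.01299340569079694 [ 0.06  0.92 -0.02  1.86  0.05  0.36  0.16]
```

View pics/e.png

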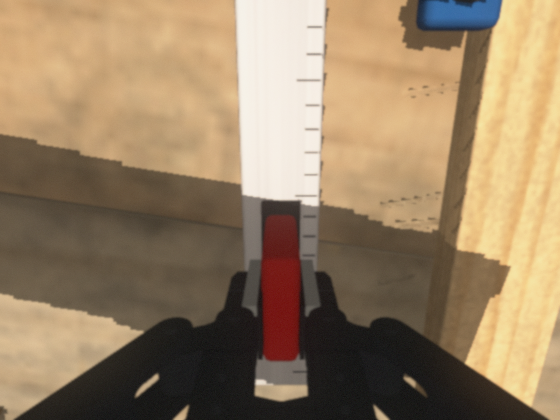

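The bar lies straight in the grip, about parallel to the strip at 60 mm from it. The bracket arm tip is at (458,15), clear of the bar's end.

servo_tool:
  steps:
    - [[0,0,-0.1],[0,0,0.3]]
    - [[1.1,0.2,-0.1],[0,0,0.3]]
    - [[2.2,0.4,-0.1],[0,0,0.3]]
    - [[3.3,0.6,-0.1],[0,0,0.3]]
    - [[4.4,0.7,-0.1],[0,0,0.3]]
    - [[5.4,0.9,-0.1],[0,0,0.3]]
    - [[5.4,0.9,-0.1],[0,0,0.3]]

```text
time_s: 5.1
position: [0.6218, -0.0601, 0.0407]
eef_rot: [0.644, 0.765, 0.0, 0.0]
ft_force: [-2.2, 0.2, 3.2]
opening: 0.013
gripper_force: 59.8
```

```bash
python3 look.py f.png
```

```text
bar 16693 0.012599083021025942 (array([611.8,  -7.9]), array([ 36.1, 118.1]), [[584.0, 47.20000076293945], [604.0, -69.19999694824219], [639.5999755859375, -63.099998474121094], [619.5999755859375, 53.29999923706055]])
pine 42882 (array([666.8, -17.7]), array([ 55.7, 153.4]), [[626.7999877929688, 53.5], [651.7999877929688, -97.9000015258789], [706.7000122070312, -88.80000305175781], [681.7000122070312, 62.599998474121094]])
[ 0.62172759 -0.06015599  0.04064482] [9.85298807e-01 1.70837245e-01 9.46674786e-04] [-1.95856874  0.236853    4.42834322] 0.012947912689912579 [ 0.04  0.96 -0.03  1.69  0.05  0.48  0.15]
```

View pics/f.png

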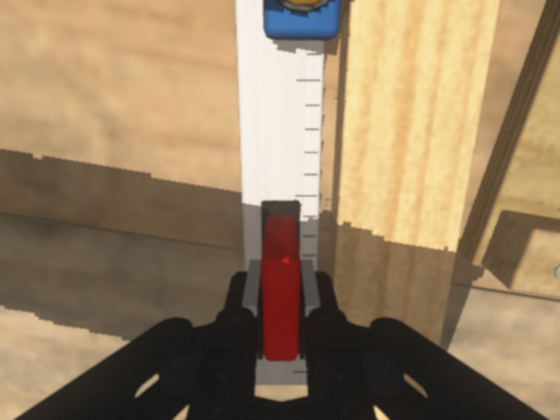

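The bar is under the arm (tip at (300,25)) with a gap of about 7 mm to the strip.

servo_tool:
  steps:
    - [[0.3,0.05,0],[0,0,-0.2]]
    - [[0.5,0.08,0],[0,0,-0.2]]
    - [[0.6,0.1,0],[0,0,-0.2]]
    - [[0.6,0.1,0],[0,0,-0.2]]
    - [[0.7,0.12,0],[0,0,-0.2]]
    - [[0.75,0.12,0],[0,0,-0.2]]
    - [[0.8,0.13,0],[0,0,-0.2]]
    - [[0.8,0.13,0],[0,0,-0.2]]

```text
time_s: 6.15
position: [0.624, -0.0599, 0.0408]
eef_rot: [0.645, 0.764, -0.004, -0.004]
ft_force: [-12.3, -1.0, 16.7]
opening: 0.0132
gripper_force: 61.6
```

```bash
python3 look.py g.png
python3 - <<'E'
from h import *
w=cv2.imread("pics/g.png"); s=grab("scene"); 
cv2.imwrite("pics/g2.png",np.hstack([w[:,180:420][:, :],cv2.resize(s["color"][150:290,230:410,::-1],(540,420),interpolation=2)]))
E
```

```text
bar 16453 0.012838143146312542 (array([613.6,  -7.4]), array([ 36.2, 117.9]), [[585.7000122070312, 47.599998474121094], [605.7999877929688, -68.5999984741211], [641.5, -62.400001525878906], [621.4000244140625, 53.70000076293945]])
pine 42796 (array([666.9, -17.3]), array([ 55.8, 151.6]), [[626.9000244140625, 52.900001525878906], [651.7999877929688, -96.5999984741211], [706.7999877929688, -87.4000015258789], [681.9000244140625, 62.099998474121094]])
[ 0.62403009 -0.05998399  0.0408478 ] [ 0.9859037   0.16697275 -0.01067654] [-12.89668983  -0.32913035  16.55040989] 0.013087388397185677 [ 0.04  0.97 -0.03  1.68  0.04  0.51  0.15]
```

View pics/g2.png

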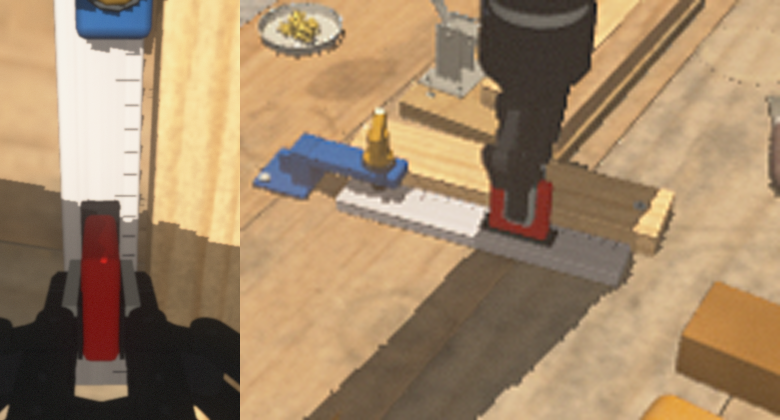

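The bar is still about 5 mm off the strip with something blocking: the far fingertip seems to touch the strip's top corner, since the fingers swing forward when closed. I'll back off, regrip higher and push again.

servo_tool:
  steps:
    - [[-0.8,-0.13,-0.05],[0,0,0]]
    - [[-1.6,-0.26,-0.05],[0,0,0]]
    - [[-1.6,-0.26,-0.05],[0,0,0]]

```text
time_s: 6.62
position: [0.615, -0.062, 0.0407]
eef_rot: [0.646, 0.764, 0.001, 0.001]
ft_force: [2.9, 2.0, 6.3]
opening: 0.0132
gripper_force: 60.2
```

servo_tool:
  steps:
    - [[0,0,0],[0,0,0]]
    - [[0,0,0],[0,0,0]]
    - [[0,0,0],[0,0,0]]
    - [[0,0,0.7],[0,0,0]]
    - [[0,0,1.4],[0,0,0]]
    - [[0,0,1.4],[0,0,0]]
  gripper: 2.4

```text
time_s: 7.38
position: [0.6141, -0.0626, 0.0548]
eef_rot: [0.646, 0.764, 0.001, 0.001]
ft_force: [-0.2, 0.1, -0.2]
opening: 0.0237
gripper_force: 0.0
```

servo_tool:
  steps:
    - [[0,0,0],[0,0,0]]
    - [[0,0,0],[0,0,0]]
    - [[0,0,0],[0,0,0]]
    - [[0,0,0],[0,0,0]]
  gripper: 0.5

```text
time_s: 7.88
position: [0.614, -0.0625, 0.0542]
eef_rot: [0.646, 0.764, 0.0, 0.0]
ft_force: [0.0, 1.5, 5.3]
opening: 0.0127
gripper_force: 60.1
```

```bash
python3 look.py h.png
```

```text
bar 15715 0.012702268849686477 (array([605.1, -11.8]), array([ 36.1, 126.5]), [[577.0, 47.70000076293945], [597.7000122070312, -77.0999984741211], [633.2000122070312, -71.19999694824219], [612.5999755859375, 53.599998474121094]])
pine 39776 (array([667.8, -23.7]), array([ 55.9, 168. ]), [[626.5, 54.599998474121094], [654.0, -111.0999984741211], [709.2000122070312, -102.0], [681.7000122070312, 63.70000076293945]])
[ 0.61398045 -0.06246876  0.05422662] [0.9861039  0.16612553 0.00118704] [-0.44133901 -0.30967378  6.16683588] 0.012170278866734541 [ 0.04  0.93 -0.03  1.72  0.05  0.49  0.15]
```

servo_tool:
  steps:
    - [[0.4,0.07,0],[0,0,0]]
    - [[0.8,0.13,0],[0,0,0]]
    - [[1.1,0.18,0],[0,0,0]]
    - [[1.2,0.2,0],[0,0,0]]
    - [[1.3,0.22,0],[0,0,0]]
    - [[1.4,0.23,0],[0,0,0]]
    - [[1.5,0.25,0],[0,0,0]]
    - [[1.5,0.25,0],[0,0,0]]

```text
time_s: 8.93
position: [0.6161, -0.0622, 0.0545]
eef_rot: [0.646, 0.763, -0.009, -0.009]
ft_force: [-21.8, -0.0, 31.2]
opening: 0.0124
gripper_force: 63.7
```

```bash
python3 look.py i.png
```

```text
bar 15612 0.013085773475876541 (array([605.6, -12.1]), array([ 36.2, 127.4]), [[577.2000122070312, 47.79999923706055], [598.2000122070312, -77.9000015258789], [633.9000244140625, -71.9000015258789], [612.9000244140625, 53.79999923706055]])
pine 40314 (array([667.7, -22.7]), array([ 55.7, 166.1]), [[626.5999755859375, 54.599998474121094], [653.7999877929688, -109.30000305175781], [708.7000122070312, -100.0999984741211], [681.5, 63.79999923706055]])
[ 0.61608305 -0.06216138  0.05446724] [ 0.98601482  0.16467916 -0.02560377] [-22.598895    -1.33479642  32.24520335] 0.012549884338835256 [ 0.04  0.94 -0.02  1.68  0.04  0.54  0.15]
```

The motion is jamming on friction: the tool pitches, and the leading edge digs into the bench. I'll unload the bar slightly, as I did for the first slide, and check.

servo_tool:
  steps:
    - [[-1,-0.17,0],[0,0,0]]
    - [[-1.5,-0.25,0.1],[0,0,0]]
    - [[-1.5,-0.25,0.15],[0,0,0]]
    - [[-1.5,-0.25,0.15],[0,0,0]]

```text
time_s: 9.48
position: [0.6133, -0.0624, 0.0546]
eef_rot: [0.646, 0.764, -0.0, -0.0]
ft_force: [0.1, 0.1, -4.1]
opening: 0.0125
gripper_force: 59.1
```

```bash
python3 look.py i.png
```

```text
bar 15758 0.01291827414805384 (array([604.4, -12. ]), array([ 36.2, 127.3]), [[576.0999755859375, 47.79999923706055], [597.0, -77.69999694824219], [632.7999877929688, -71.80000305175781], [611.7999877929688, 53.79999923706055]])
pine 39803 (array([667.7, -23.8]), array([ 55.8, 169. ]), [[626.4000244140625, 55.099998474121094], [653.9000244140625, -111.69999694824219], [709.0, -102.5999984741211], [681.5, 64.0999984741211]])
[ 0.61347972 -0.06232151  0.05472958] [ 9.86043993e-01  1.66484392e-01 -4.36642274e-04] [ 0.44804819  0.17155524 -4.10358255] 0.012659223896986895 [ 0.04  0.93 -0.03  1.72  0.05  0.49  0.15]
```

servo_tool:
  steps:
    - [[0.4,0.07,0],[0,0,0]]
    - [[0.8,0.13,0],[0,0,0]]
    - [[1.1,0.18,0],[0,0,0]]
    - [[1.3,0.22,0],[0,0,0]]
    - [[1.4,0.23,0],[0,0,0]]
    - [[1.5,0.25,0],[0,0,0]]
    - [[1.5,0.25,0],[0,0,0]]

```text
time_s: 10.4
position: [0.628, -0.0601, 0.0552]
eef_rot: [0.646, 0.764, -0.0, -0.0]
ft_force: [-1.2, -0.3, -2.6]
opening: 0.0123
gripper_force: 59.2
```

```bash
python3 look.py j.png
```

```text
bar 14640 0.013450355489200178 (array([619.3,  -9.8]), array([ 36.3, 127.9]), [[591.0, 50.400001525878906], [611.7000122070312, -75.80000305175781], [647.5999755859375, -69.9000015258789], [626.7999877929688, 56.29999923706055]])
pine 37814 (array([666.9, -18.5]), array([ 55.5, 158.1]), [[626.7000122070312, 55.0], [652.2999877929688, -101.0], [707.0999755859375, -92.0], [681.5, 64.0]])
[ 0.62794148 -0.06010653  0.05519038] [ 9.86120187e-01  1.66030528e-01 -9.16350719e-04] [-1.60872765 -0.82986329 -2.5772805 ] 0.012405451442804081 [ 0.04  0.95 -0.03  1.67  0.04  0.53  0.15]
```

servo_tool:
  steps:
    - [[0.1,0.02,0],[0,0,0]]
    - [[0.2,0.03,0],[0,0,0]]
    - [[0.3,0.05,0],[0,0,0]]
    - [[0.3,0.05,0],[0,0,0]]

```text
time_s: 10.95
position: [0.6285, -0.0601, 0.0548]
eef_rot: [0.646, 0.763, -0.002, -0.002]
ft_force: [-6.4, -1.4, -0.3]
opening: 0.0124
gripper_force: 59.6
```

servo_tool:
  steps:
    - [[0,0,-0.1],[0,0,0]]
    - [[0,0,-0.15],[0,0,0]]
    - [[0,0,-0.15],[0,0,0]]

```text
time_s: 11.32
position: [0.6286, -0.0602, 0.0542]
eef_rot: [0.646, 0.763, -0.002, -0.002]
ft_force: [-8.3, -0.1, 5.7]
opening: 0.0126
gripper_force: 60.3
```

```bash
python3 look.py k.png
```

```text
bar 14690 0.01259064284874395 (array([619.4,  -9.8]), array([ 36.2, 127. ]), [[591.2000122070312, 49.900001525878906], [611.7999877929688, -75.30000305175781], [647.5, -69.5], [626.9000244140625, 55.79999923706055]])
pine 38144 (array([667. , -18.7]), array([ 55.5, 156.9]), [[626.7000122070312, 54.099998474121094], [652.5, -100.69999694824219], [707.2000122070312, -91.5999984741211], [681.5, 63.20000076293945]])
[ 0.62852687 -0.06019671  0.05416053] [ 0.98618186  0.16555861 -0.00597455] [-7.30001892  0.10194055  5.8437831 ] 0.01235365183977925 [ 0.04  0.95 -0.03  1.66  0.04  0.53  0.15]
```

View pics/k.png

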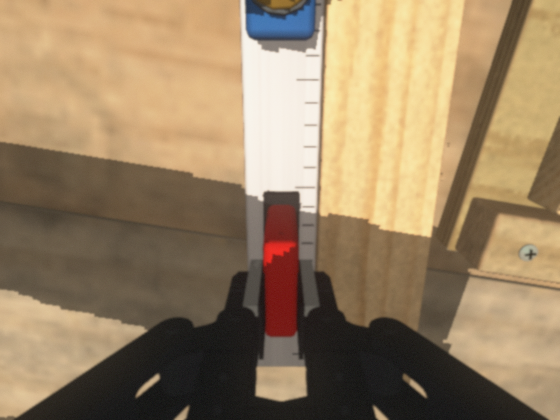

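The ticked edge is flush along the strip (edge at column ~321, no gap), and the bar's left part runs under the arm at (282,20). Now I'll release.

servo_tool:
  steps:
    - [[0,0,0],[0,0,0]]
    - [[0,0,0],[0,0,0]]
    - [[0,0,0],[0,0,0]]
    - [[0,0,1],[0,0,0]]
    - [[0,0,4],[0,0,0]]
    - [[0,0,8],[0,0,0]]
    - [[0,0,12],[0,0,0]]
    - [[0,0,12],[0,0,0]]
  gripper: 4

```text
time_s: 12.38
position: [0.6343, -0.0597, 0.1781]
eef_rot: [0.646, 0.764, 0.003, 0.003]
ft_force: [-0.5, 0.7, -1.0]
opening: 0.04
gripper_force: 0.0
```

```bash
cat > scr.py <<'E'
from m import *
f=grab("wrist"); save(f,"l.png"); C=cloud(f); Z=C[:,:,2]; hsv=cv2.cvtColor(f["color"],cv2.COLOR_RGB2HSV); H,S,V=cv2.split(hsv)
near=np.hypot(C[:,:,0]-.609,C[:,:,1]-.054)<.035
br=biggest(near&(Z>.072)&(Z<.08)); P=C[br]; print("blade top",br.sum(),np.median(Z[br]),rect(P))
d=near&(Z>.05)&(V>180)&(S<70); print("dot",d.sum(),C[d].mean(0) if d.any() else 0)
bar=biggest((Z>.008)&(Z<.017)&(S<70)&(V>90)&(C[:,:,0]<.66)); print("bar",rect(C[bar]))
pine=biggest((Z>.017)&(Z<.027)&(S>60)&(C[:,:,0]>.60)&(C[:,:,1]<.12)&(C[:,:,0]<.75)); print("pine",rect(C[pine]))
s=telemetry.state(); print(s["position"],R.from_quat(s["eef_rot"]).as_matrix()[:,1],s["opening"],s["q"].round(2))
E
python3 scr.py
```

```text
blade top 1132 0.07518003880572896 (array([608. ,  55.3]), array([39.9,  9.1]), [[588.2000122070312, 50.29999923706055], [592.4000244140625, 42.20000076293945], [627.9000244140625, 60.400001525878906], [623.7000122070312, 68.5]])
dot 152 [0.62024118 0.05312128 0.12671656]
bar (array([623.7, -37.4]), array([ 36.1, 199.6]), [[589.7000122070312, 58.20000076293945], [622.0999755859375, -138.8000030517578], [657.7000122070312, -132.89999389648438], [625.4000244140625, 64.0999984741211]])
pine (array([669. , -31.8]), array([ 55.3, 227.9]), [[623.2000122070312, 76.0999984741211], [660.2000122070312, -148.6999969482422], [714.7999877929688, -139.8000030517578], [677.7000122070312, 85.0999984741211]])
[ 0.63271502 -0.05961625  0.17602946] [0.9861004  0.16609425 0.00432351] 0.03993454025384052 [ 0.04  0.78 -0.03  1.6   0.03  0.76  0.16]
```

View pics/l.png

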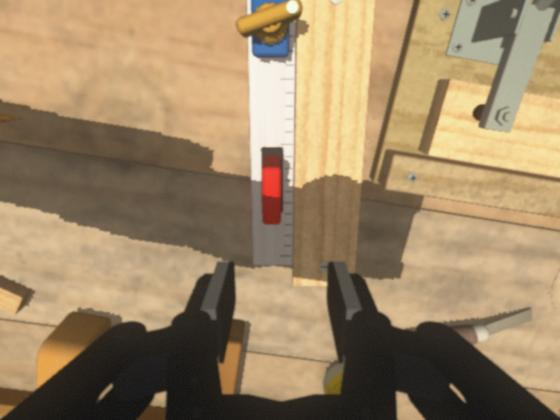

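The view shows the bar flush against the strip. The blade runs from (240,30) to its white dot at (295,8), which gives 27.1° and a screw value of about 1.09.

servo_tool:
  steps:
    - [[-0.3,1.5,0],[0,0,-9]]
    - [[-0.6,3,0],[0,0,-18]]
    - [[-0.9,4.5,0],[0,0,-27]]
    - [[-1.2,6,0],[0,0,-36]]
    - [[-1.6,7.5,0],[0,0,-45]]
    - [[-2,9,0],[0,0,-54]]
    - [[-2.3,10.5,0],[0,0,-64]]
    - [[-2.5,11.5,0],[0,0,-72.5]]

```text
time_s: 13.42
position: [0.6054, 0.0566, 0.1726]
eef_rot: [0.973, 0.232, -0.001, -0.0]
ft_force: [-0.0, 0.4, -0.1]
opening: 0.0399
gripper_force: 0.0
```

servo_tool:
  steps:
    - [[0,0,-2],[0,0,0]]
    - [[0,0,-4],[0,0,0]]
    - [[0,0,-4],[0,0,0]]
    - [[0,0,-4],[0,0,0]]

```text
time_s: 13.92
position: [0.6065, 0.0553, 0.1339]
eef_rot: [0.972, 0.234, -0.0, 0.0]
ft_force: [0.1, 0.3, 0.4]
opening: 0.0398
gripper_force: 0.0
```

```bash
python3 scr.py
```

```text
blade top 1007 0.07512920483562605 (array([608.6,  55.8]), array([39.6,  8.9]), [[589.0, 50.5], [593.2000122070312, 42.70000076293945], [628.2999877929688, 61.099998474121094], [624.0999755859375, 69.0]])
dot 0 0
bar (array([621.3, -27.9]), array([ 34.2, 220. ]), [[586.5, 77.9000015258789], [622.2999877929688, -139.1999969482422], [656.0999755859375, -133.6999969482422], [620.2999877929688, 83.4000015258789]])
pine (array([666.9, -19.7]), array([ 55.1, 247.7]), [[619.5999755859375, 98.0999984741211], [659.7999877929688, -146.39999389648438], [714.2000122070312, -137.39999389648438], [674.0, 107.0]])
[0.60680481 0.05529318 0.13429262] [ 4.54874018e-01 -8.90555604e-01  5.86896480e-04] 0.040012921640200275 [-0.34  0.83  0.32  1.72 -0.4   0.65 -0.9 ]
```

servo_tool:
  steps:
    - [[0.15,0.04,-2],[0,0,0]]
    - [[0.15,0.04,-4],[0,0,0]]
    - [[0.15,0.04,-6],[0,0,0]]
    - [[0.15,0.04,-7.1],[0,0,0]]
    - [[0.15,0.04,-7.1],[0,0,0]]
    - [[0.15,0.04,-7.1],[0,0,0]]

```text
time_s: 14.72
position: [0.6085, 0.0558, 0.0633]
eef_rot: [0.972, 0.234, 0.001, 0.0]
ft_force: [0.1, 0.3, 1.0]
opening: 0.0402
gripper_force: 0.0
```

servo_tool:
  steps:
    - [[0,0,0],[0,0,0]]
    - [[0,0,0],[0,0,0]]
    - [[0,0,0],[0,0,0]]
    - [[0,0,0],[0,0,0]]
    - [[0,0,0],[0,0,0]]
  gripper: 0.2

```text
time_s: 15.35
position: [0.6087, 0.0554, 0.0637]
eef_rot: [0.972, 0.234, 0.001, 0.0]
ft_force: [-0.7, -0.8, 5.6]
opening: 0.0131
gripper_force: 58.9
```

```bash
cat > st.py <<'E'
from h import *
s=telemetry.state(); y=R.from_quat(s["eef_rot"]).as_matrix()[:,1]
print(s["time_s"],s["position"],"yaw",np.degrees(np.arctan2(y[1],y[0])),"F",s["ft_force"],"T",s["torque"],s["opening"],s["gripper_force"],s["q"].round(2))
E
python3 st.py
```

```text
15.35 [0.60873399 0.05538477 0.06371473] yaw -62.956324441362284 F [-0.65573911 -0.81562154  5.63391361] T [-0.24882518  0.03140008  0.01796231] 0.01306976107072525 58.8974470552057 [-0.31  0.94  0.26  1.74 -0.44  0.52 -0.87]
```

servo_tool:
  steps:
    - [[0,0,0],[0,0,-8]]
    - [[0,0,0],[0,0,-16]]
    - [[0,0,0],[0,0,-24]]
    - [[0,0,0],[0,0,-32]]
    - [[0,0,0],[0,0,-40]]
    - [[0,0,0],[0,0,-47]]
    - [[0,0,0],[0,0,-54]]
    - [[0,0,0],[0,0,-54]]

```text
time_s: 16.35
position: [0.6088, 0.0554, 0.0637]
eef_rot: [0.972, -0.233, 0.001, 0.0]
ft_force: [0.2, -1.9, 6.0]
opening: 0.0129
gripper_force: 59.0
```

```bash
python3 st.py
```

```text
16.35 [0.60875989 0.05540897 0.06371931] yaw -116.9948009707894 F [ 0.24612179 -1.89993155  5.95624461] T [-0.27757496  0.08499138 -0.01662844] 0.012927839978412847 59.01967562735081 [-0.43  0.99  0.5   1.75 -0.77  0.61 -1.51]
```

Run:
```python
from m import *
f=grab("wrist"); save(f,"w.png"); C=cloud(f); Z=C[:,:,2]; hsv=cv2.cvtColor(f["color"],cv2.COLOR_RGB2HSV); H,S,V=cv2.split(hsv)
near=np.hypot(C[:,:,0]-.6085,C[:,:,1]-.0555)<.03
br=biggest(near&(Z>.045)&(Z<.085)&(H>10)&(H<30)&(S>100)); P=C[br]; print(br.sum(),np.percentile(Z[br],[5,50,95]),rect(P[P[:,2]>.07]))
c=f["color"][:,:,::-1]; s=grab("scene")["color"][150:240,230:350,::-1]
cv2.imwrite("pics/w2.png",np.hstack([cv2.resize(c,(400,300)),cv2.resize(s,(400,300),interpolation=2)]))
```

```text
2870 [0.0483879  0.07421487 0.07616031] (array([608.6,  55.5]), array([13.1, 40.6]), [[587.5999755859375, 59.0], [623.5999755859375, 40.29999923706055], [629.5999755859375, 51.900001525878906], [593.5999755859375, 70.5999984741211]])
```

View pics/w2.png

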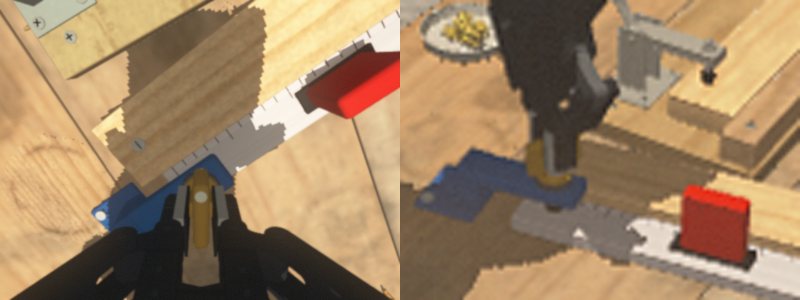

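The blade has followed the jaws: the dot is between the pads at (200,198), and its measured angle is −27.4° against −27.0° for the tool. Now on to the seat.

servo_tool:
  steps:
    - [[0,0,0],[0,0,-3]]
    - [[0,0,0],[0,0,-5]]
    - [[0,0,0],[0,0,-7]]
    - [[0,0,0],[0,0,-7]]

```text
time_s: 16.95
position: [0.6088, 0.0554, 0.0637]
eef_rot: [0.956, -0.292, 0.001, 0.0]
ft_force: [0.8, -1.6, 7.1]
opening: 0.0131
gripper_force: 59.0
```

```bash
python3 st.py
```

```text
16.95 [0.60876465 0.05544492 0.06373445] yaw -123.94765644514679 F [ 0.76940036 -1.57924455  7.06742968] T [-0.19738147  0.06407976  0.0864946 ] 0.013149594849304688 58.99072866886854 [-0.45  0.99  0.53  1.75 -0.81  0.62 -1.6 ]
```

servo_tool:
  steps:
    - [[0,0,0],[0,0,-2]]
    - [[0,0,0],[0,0,-4]]
    - [[0,0,0],[0,0,-5]]
    - [[0,0,0],[0,0,-5]]

```text
time_s: 17.45
position: [0.6088, 0.0554, 0.0637]
eef_rot: [0.943, -0.333, 0.001, 0.0]
ft_force: [-0.8, -0.7, 5.9]
opening: 0.0131
gripper_force: 58.9
```

```bash
python3 st.py
```

```text
17.45 [0.60876187 0.05543614 0.06372855] yaw -128.86545702459216 F [-0.76152528 -0.67284864  5.91132227] T [-0.27954606  0.05086559  0.38679834] 0.01310535108248616 58.888791863573715 [-0.46  1.    0.55  1.75 -0.83  0.64 -1.66]
```

servo_tool:
  steps:
    - [[0,0,0],[0,0,-1]]
    - [[0,0,0],[0,0,-2]]
    - [[0,0,0],[0,0,-2]]

```text
time_s: 17.82
position: [0.6088, 0.0554, 0.0637]
eef_rot: [0.937, -0.349, 0.001, 0.0]
ft_force: [0.2, -1.0, 6.7]
opening: 0.013
gripper_force: 58.9
```

```bash
python3 st.py
python3 - <<'E'
from m import *
f=grab("wrist"); C=cloud(f); Z=C[:,:,2]; hsv=cv2.cvtColor(f["color"],cv2.COLOR_RGB2HSV); H,S,V=cv2.split(hsv)
near=np.hypot(C[:,:,0]-.6085,C[:,:,1]-.0555)<.03
br=biggest(near&(Z>.071)&(Z<.08)&(H>10)&(H<30)&(S>100)); P=C[br][:,:2]; l=cv2.fitLine(P.astype(np.float32),cv2.DIST_HUBER,0,.001,.001).ravel()
print(len(P),np.degrees(np.arctan(l[1]/l[0])),rect(P))
E
```

```text
17.825 [0.60876309 0.05544825 0.06372431] yaw -130.81058026152712 F [ 0.24716709 -0.97778256  6.7043495 ] T [-0.34373279  0.0220893   0.55277797] 0.013045869657295752 58.90283505432308 [-0.46  1.    0.56  1.75 -0.84  0.64 -1.69]
1828 -35.733204 (array([608.6,  55.3]), array([ 9.1, 40. ]), [[589.7999877929688, 63.29999923706055], [622.2000122070312, 39.900001525878906], [627.5, 47.29999923706055], [595.0999755859375, 70.69999694824219]])
```

The hard stop is clear: torque is 0.55 N·m and the blade is at −35.7°, the expected seat angle. Backing off a quarter turn.

servo_tool:
  steps:
    - [[0,0,0],[0,0,8]]
    - [[0,0,0],[0,0,16]]
    - [[0,0,0],[0,0,24]]
    - [[0,0,0],[0,0,32]]
    - [[0,0,0],[0,0,40]]
    - [[0,0,0],[0,0,48]]
    - [[0,0,0],[0,0,56]]
    - [[0,0,0],[0,0,64]]

```text
time_s: 18.88
position: [0.6087, 0.0554, 0.0637]
eef_rot: [0.979, 0.202, 0.001, 0.0]
ft_force: [-0.3, -1.3, 5.3]
opening: 0.0134
gripper_force: 58.9
```

servo_tool:
  steps:
    - [[0,0,0],[0,0,8]]
    - [[0,0,0],[0,0,16]]
    - [[0,0,0],[0,0,24]]
    - [[0,0,0],[0,0,29]]
    - [[0,0,0],[0,0,32]]
    - [[0,0,0],[0,0,32]]
    - [[0,0,0],[0,0,32]]

```text
time_s: 19.75
position: [0.6088, 0.0554, 0.0637]
eef_rot: [0.887, 0.462, 0.001, 0.001]
ft_force: [-0.3, -0.4, 6.0]
opening: 0.0127
gripper_force: 59.0
```

```bash
python3 st.py
python3 - <<'E'
from m import *
f=grab("wrist"); C=cloud(f); Z=C[:,:,2]; hsv=cv2.cvtColor(f["color"],cv2.COLOR_RGB2HSV); H,S,V=cv2.split(hsv)
near=np.hypot(C[:,:,0]-.6085,C[:,:,1]-.0555)<.03
br=biggest(near&(Z>.071)&(Z<.08)&(H>10)&(H<30)&(S>100)); P=C[br][:,:2]; l=cv2.fitLine(P.astype(np.float32),cv2.DIST_HUBER,0,.001,.001).ravel()
print(len(P),np.degrees(np.arctan(l[1]/l[0])),rect(P))
f=grab("top"); C=cloud(f); Z=C[:,:,2]; S=cv2.cvtColor(f["color"],cv2.COLOR_RGB2HSV)[:,:,1]
for n,(u,v) in dict(tape=(385,246),cork=(387,198),bottle=(173,238)).items(): print(n,C[v-2:v+3,u-2:u+3].reshape(-1,3).mean(0).round(3))
b=biggest((Z>.008)&(Z<.017)&(S<80)&(C[:,:,0]>.57)&(C[:,:,0]<.67)&(abs(C[:,:,1])<.17)); print("bar",b.sum(),rect(C[b]))
E
```

```text
19.75 [0.60877295 0.05535224 0.06373015] yaw -34.96617441967468 F [-0.33670139 -0.3834102   5.96527464] T [-0.30877919  0.01167725 -0.00157276] 0.012727155929948815 58.97433459525928 [-0.25  0.92  0.15  1.74 -0.25  0.49 -0.54]
1814 56.134014 (array([608.3,  56. ]), array([40.,  9.]), [[593.4000244140625, 41.900001525878906], [600.9000244140625, 36.900001525878906], [623.2999877929688, 70.0999984741211], [615.7999877929688, 75.19999694824219]])
tape [ 0.473 -0.246  0.062]
cork [ 0.594 -0.259  0.039]
bottle [0.466 0.118 0.717]
bar 636 (array([627.5, -59.4]), array([ 36.2, 157.6]), [[596.5999755859375, 15.300000190734863], [622.7000122070312, -140.10000610351562], [658.4000244140625, -134.10000610351562], [632.2999877929688, 21.299999237060547]])
```

```bash
python3 -c "
from cell import order; print(order.close_job())"
```

```text
the job is handed in; nothing more can be done
None
```

The job is handed in: the straightedge is flush along the strip with its left end under the bracket foot, and the thumbscrew was seated, backed off about a quarter turn (90–92° measured) and is still gripped. The tape measure and cork block read unmoved; the arm hid the glue bottle in the last check, though nothing came near it.

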